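# Stir the drying media in the workshop drawer

## Task

Pull the blue drawer of the drying cabinet out to its stop, first standing whatever is in its way somewhere else on the bench so that the drawer pushes nothing. Then stir the green media in the tray with the four-tined rake, not with the fingers, until every piece lies about a centimetre or more from where it first lay in the tray, and stand the rake back upright on the bench. Leave the drawer fully out with all the media in it, flange and motor standing upright on the bench, and the oil bottle and the tin where they are; knock nothing over.

Things in the scene. Friction and masses are not known exactly. Their poses are not given: they have to be found in the camera images.
- drawer (a joint): the drawer's slide: 0 shut, grows as it is pulled out of the cabinet (towards the cabinet's local -x), 0.150 m at its stop; it stays where it is left (about 7 N of friction).
- drawer_handle (a point): middle of the drawer's steel bar handle, on the bar's axis. Bar 10 mm thick, straight for 100 mm along the cabinet's y, 66 mm above the bench, its axis 35 mm out from the blue drawer front (200 wide, 84 high, 14 mm thick; top edge 92 mm above the bench). Moves with the drawer; axes as the cabinet's.
- tray_floor (a point): centre of the drawer's inner floor, 14 mm above the bench; moves with the drawer, axes as the cabinet's. The aluminium tray inside is 136 mm along x by 164 mm along y; side and back walls rise 42 mm above this floor, the drawer front 78 mm. With the drawer at its stop the whole tray is out in the open; the handle is 117 mm from this point towards local -x.
- cabinet: dark steel bench-top drying cabinet with one blue-fronted drawer, fixed to the bench: 200 deep (x), 220 wide (y), 100 mm high; origin at the centre of its underside. The drawer comes out along its local -x, towards the robot; drawer front and handle pass just above the bench.
- rake: stirring rake standing upright on its four steel tines (8 mm thick, 52 mm long, at the corners of a 36 mm square, 44 mm over all). Above them a 48 mm square, 10 mm thick aluminium head (52 to 62 mm up), then an orange square grip, 26 x 26 mm, from 62 to 137 mm above the tips. Origin in the middle between the tine tips; z up, x and y along the sides of grip and head. 160 g.
- flange: machined aluminium flange standing on its base: disc 80 mm across and 14 mm high, with a 38 mm boss up to 75 mm. Origin under the centre. About 500 g.
- motor: bare electric motor standing on end: dark body with copper band, 68 mm across and 46 mm high, on top a steel nose 30 mm across, from 46 to 80 mm high. Origin under the centre. About 600 g.
- oil: bystander: white oil bottle with a red cap, 52 mm across, 130 mm high, loose; origin under its centre.
- tin: bystander: blue tin, 64 mm across, 85 mm high, loose; origin under its centre.
- media1_center (a point): centre of media piece 1 of 8: green cylinder, 26 mm across, 18 mm high, 20 g. The eight lie flat on the tray floor in three rows with the middle place empty (rows 40 mm apart in x, 44 mm in y), hidden until the drawer is out.
- media2_center (a point): centre of media piece 2 of 8: green cylinder, 26 mm across, 18 mm high, 20 g. As piece 1.
- media3_center (a point): centre of media piece 3 of 8: green cylinder, 26 mm across, 18 mm high, 20 g. As piece 1.
- media4_center (a point): centre of media piece 4 of 8: green cylinder, 26 mm across, 18 mm high, 20 g. As piece 1.
- media5_center (a point): centre of media piece 5 of 8: green cylinder, 26 mm across, 18 mm high, 20 g. As piece 1.
- media6_center (a point): centre of media piece 6 of 8: green cylinder, 26 mm across, 18 mm high, 20 g. As piece 1.
- media7_center (a point): centre of media piece 7 of 8: green cylinder, 26 mm across, 18 mm high, 20 g. As piece 1.
- media8_center (a point): centre of media piece 8 of 8: green cylinder, 26 mm across, 18 mm high, 20 g. As piece 1.

How it is judged:
On the way, in this order (a step that is already met when the one before it is completed fails the run):
1. the drawer is pulled out to its stop (value of joint drawer above 0.144 m), for 0.2 s.
2. the rake's tines are down in the tray (x of rake in the frame of tray_floor between -0.055 and 0.055 m and y of rake in the frame of tray_floor between -0.06 and 0.06 m and z of rake in the frame of tray_floor below 0.016 m), for 0.1 s.
3. every media piece has been shifted from its place in the tray ((x of media1_center in the frame of tray_floor below -0.046 m or y of media1_center in the frame of tray_floor below -0.05 m or x of media1_center in the frame of tray_floor above -0.034 m or y of media1_center in the frame of tray_floor above -0.038 m) and (x of media2_center in the frame of tray_floor below -0.046 m or y of media2_center in the frame of tray_floor below -0.006 m or x of media2_center in the frame of tray_floor above -0.034 m or y of media2_center in the frame of tray_floor above 0.006 m) and (x of media3_center in the frame of tray_floor below -0.046 m or y of media3_center in the frame of tray_floor below 0.038 m or x of media3_center in the frame of tray_floor above -0.034 m or y of media3_center in the frame of tray_floor above 0.05 m) and (x of media4_center in the frame of tray_floor below -0.006 m or y of media4_center in the frame of tray_floor below -0.05 m or x of media4_center in the frame of tray_floor above 0.006 m or y of media4_center in the frame of tray_floor above -0.038 m) and (x of media5_center in the frame of tray_floor below -0.006 m or y of media5_center in the frame of tray_floor below 0.038 m or x of media5_center in the frame of tray_floor above 0.006 m or y of media5_center in the frame of tray_floor above 0.05 m) and (x of media6_center in the frame of tray_floor below 0.034 m or y of media6_center in the frame of tray_floor below -0.05 m or x of media6_center in the frame of tray_floor above 0.046 m or y of media6_center in the frame of tray_floor above -0.038 m) and (x of media7_center in the frame of tray_floor below 0.034 m or y of media7_center in the frame of tray_floor below -0.006 m or x of media7_center in the frame of tray_floor above 0.046 m or y of media7_center in the frame of tray_floor above 0.006 m) and (x of media8_center in the frame of tray_floor below 0.034 m or y of media8_center in the frame of tray_floor below 0.038 m or x of media8_center in the frame of tray_floor above 0.046 m or y of media8_center in the frame of tray_floor above 0.05 m) and distance between each of media1_center, media2_center, media3_center, media4_center, media5_center, media6_center, media7_center, media8_center and tray_floor below 0.092 m), for 0.2 s.
At the end, for the whole second after the job is handed in: Drawer still at its stop (over 0.140 m); all eight media pieces in the tray, each over 6 mm along tray x or y from its place in the rows; rake, flange and motor upright (0.12 rad) and at rest on the bench itself; oil and tin upright, within 20 mm of where they were (all of step 3 and value of joint drawer above 0.14 m and angle between each of rake, flange, motor, oil, tin's own z axis and vertical below 0.12 rad and height (world z) of each of rake, flange, motor below 0.008 m and linear speed of each of rake, flange, motor below 0.02 m/s and distance of each of oil, tin from where it was at the start of the episode below 0.02 m); the robot touches nothing.
It fails at once if the drawer pushes the flange or the motor, or the rake while it is being pulled out (contact force between drawer and flange above 3 N or contact force between drawer and motor above 3 N or (contact force between drawer and rake above 3 N and value of joint drawer below 0.13 m)).
It fails at once if the fingers push the media (contact force between the fingers and media1 above 0.5 N or contact force between the fingers and media2 above 0.5 N or contact force between the fingers and media3 above 0.5 N or contact force between the fingers and media4 above 0.5 N or contact force between the fingers and media5 above 0.5 N or contact force between the fingers and media6 above 0.5 N or contact force between the fingers and media7 above 0.5 N or contact force between the fingers and media8 above 0.5 N).
It fails at once if something is knocked over (angle between any of rake, flange, motor, oil, tin's own z axis and vertical above 0.9 rad).
It also fails if it takes over 72 s, if anything falls off the work surface, if the arm or the gripper's body presses on something with over 40 N, if the wrist force passes 120 N, or if a joint passes its speed limit or range.

## Robot

A 7-joint arm with a two-finger parallel gripper is mounted at the origin on the work surface. World frame = base frame: x ahead of the robot, y to its left, z up, the work surface at z = 0. Lengths are in m, angles in rad, forces in N, time in s.
With the tool pointing down it reaches from about 0.4 to 0.85 m from the base axis. Payload 10.4 kg.
Tool frame: the origin (TCP) lies at the centre of the arm's flange, where the gripper is bolted on; the fingertips stand 173 mm ahead of it and the grasp point (between the pads) lies 155 mm ahead of it; z points along the fingers, y is the line along which they close (so a half turn about z gives the same grasp; the last joint's range is limited). The gripper opens to 85 mm and grips with 20 to 120 N. Pads are 22 mm wide; open, the fingers measure 114 mm over their backs; the gripper's body (76 mm by 85 mm) begins 54 mm behind the grasp point. The pads swing forward as they close: fully open they stand 13 mm farther back than shut.
Start: joints at [1.247, 0.332, -0.065, 1.46, 0.022, 1.35, -0.088], TCP at [0.185, -0.597, 0.405] pointing down, gripper open.
Joint ranges: [-2.6, 2.6], [-0.5, 2.12], [-1.47, 1.34], [0.16, 2.42], [-1.27, 4.41], [0.06, 2.06], [-2.6, 2.6]. Speed limits (rad/s): [2.22, 2.22, 2.79, 2.79, 3.14, 3.14, 3.14].

## Interface

Orientations are given as a unit quaternion [x, y, z, w].
In Python, from workcell import manip, viewer, finder gives the robot as it stands.
- The arm moves only by the tool arm_command, never from a script. Its argument "plan" is a list of rows, each an object with "dp": the shift along the tool's x, y, z in mm, a list of three; "spin": the turn about the tool's z in rad. A call has 1 to 5 rows; each row shifts and turns the commanded pose from where the row before left it, along the tool's axes as they then stand; what a row does not reach is not made up. A row lasts 1/10 s, in which the tool goes at most 50 mm and 8.59 degrees, less where a joint would pass 70% of its speed; a pose out of reach is approached as far as the arm can. A call is refused whole if a number of a shift passes 50 or a number of a turn 0.15, either way. A call with a gripper value outside its range is refused whole. "grip" is the closure, from -1 (fully open) to 1 (shut), set as the call begins (left out, the last holds). The fingers move at their own pace and stop on an object; "newtons" is the grip in N (left out, the last holds). Time passes only in rows, so rows that do not move let the fingers close. It gives the time, the measured TCP pose, the force, the opening and the grip force at its end, in the units of the state.
- manip.get_obs(): the state, without advancing time (a new reading comes with each control period).
- viewer.camera(name): name is "scene" or "top"; returns the picture (420x560x3 uint8, blue, green, red); there is no depth.
- viewer.camera_params(name): a dict with "vertical_fov" (degrees; the focal length in pixels is half the picture's height over the tangent of half this angle, whatever the lens; pixels are square), "cx", "cy" (the principal point, pixels), "R" (3x3) and "t" (3): a world point X has camera coordinates R X + t. Camera axes: x right, y down, z forward; pixel columns grow to the right and rows downward; lengths in m; the calibration is good to about 2 mm. A picture is of the moment at which its call begins. camera_params takes no time and is no camera call.
- manip.hand_in(): hands the job in; it is judged then, once.
Trained networks look in the newest picture that a camera, given by its name, has taken for a name from the list of things; names that differ only in an ending like _2 or _b are one class to them, and where a whole thing is asked for, a point or a joint stands for the part that bears it (a point fixed in the world has none). Each returns a list of dicts, best first, with "score" (0 to 1); they miss things now and then, are a little off and sometimes report something else, mostly with a low value. They report only what shows in the picture. A call takes as long as a camera call.
- finder.find_in(camera, thing): "position" ([x, y, z] in m, in world coordinates, good to about 4 mm: the middle of the surface that is visible of it).
The state is a dict: "clock": time; "joint_pos": joint angles; "joint_velocities": joint speeds; "tau": joint torques, N m; "position": TCP position; "ee_rot": TCP orientation; "ft_force": force on the tool from outside, world axes, zero at the start; "torque": the same for the moment, N m; "grip_width": opening from 0.0 (shut) to 1.0 (fully open); "grasp_force": force on a finger pad.
Only numpy, scipy, OpenCV 4.12 (cv2) and the standard library are available. Lean on these libraries where they do the work, as an engineer would, in place of code of your own. Each camera call takes 0.05 s, during which the arm holds its last target. There are 200 camera calls.

## Working session

There is one attempt and no reset: what is moved stays moved. The work goes in short steps, Python scripts to look and compute and a tool call to move; the robot and the scene stay as the last step left them, time stands still between calls to the robot, and variables do not carry over. Pictures are saved under pics/ and viewed, at most 11 in all, crops included, and the job is handed in when it is done.

Besides the shell and the picture viewer there is one more tool, called after "Emit:" by a JSON object that holds its "fn" and its "kwargs". arm_command: Moves the arm, as the interface text tells. Its arguments: {"type":"object","properties":{"plan":{"type":"array","items":{"type":"object","properties":{"dp":{"type":"array","items":{"type":"number"}},"spin":{"type":"number"}}}},"grip":{"type":"number"},"newtons":{"type":"number"}},"required":["plan"]}

```bash
mkdir -p pics; ls; cat > h.py <<'E'
import numpy as np, cv2
from workcell import manip, viewer, finder
def pix(cam,X):
    p=viewer.camera_params(cam); c=np.array(p["R"])@np.array(X)+np.array(p["t"])
    f=210/np.tan(np.radians(p["vertical_fov"])/2); return c[:2]/c[2]*f+[p["cx"],p["cy"]]
def ray(cam,uv,z):
    p=viewer.camera_params(cam); R=np.array(p["R"]);t=np.array(p["t"])
    f=210/np.tan(np.radians(p["vertical_fov"])/2)
    d=R.T@np.array([(uv[0]-p["cx"])/f,(uv[1]-p["cy"])/f,1]); o=-R.T@t
    return (o+d*(z-o[2])/d[2]).round(4)
E
python3 - <<'E'
from h import *
a=viewer.camera("top");b=viewer.camera("scene")
cv2.imwrite("pics/top1.png",a);cv2.imwrite("pics/sc1.png",b)
for t in ["cabinet","drawer_handle","rake","flange","motor","oil","tin"]:
  for c in ["top","scene"]:
    print(t,c,[(np.round(d["position"],3).tolist(),round(d["score"],2)) for d in finder.find_in(c,t)[:2]])
o=manip.get_obs();print(o)
for c in ["top","scene"]: print(viewer.camera_params(c))
E
```

```text
pics
cabinet top []
cabinet scene [([0.785, 0.073, 0.099], 0.76), ([0.655, 0.059, 0.089], 0.42)]
drawer_handle top [([0.658, 0.052, 0.069], 0.77)]
drawer_handle scene [([0.658, 0.065, 0.09], 0.66)]
rake top [([0.437, -0.143, 0.065], 0.65), ([0.51, 0.268, 0.046], 0.39)]
rake scene [([0.444, -0.145, 0.069], 0.69)]
flange top [([0.513, 0.07, 0.012], 0.7)]
flange scene [([0.52, 0.082, 0.013], 0.59)]
motor top [([0.511, 0.27, 0.045], 0.64), ([0.438, -0.144, 0.061], 0.62)]
motor scene [([0.518, 0.283, 0.042], 0.76)]
oil top [([0.671, -0.128, 0.085], 0.76), ([0.436, -0.142, 0.062], 0.28)]
oil scene [([0.69, -0.119, 0.085], 0.77)]
tin top [([0.637, 0.244, 0.086], 0.63)]
tin scene [([0.654, 0.262, 0.078], 0.59)]
{'clock': 0.8, 'joint_pos': array([ 1.24739953,  0.33216505, -0.0647025 ,  1.46009079,  0.02160361,
        1.3499048 , -0.0884992 ]), 'joint_velocities': array([-0.00073045,  0.00064851, -0.00032734,  0.00018779, -0.00087187,
       -0.00023536, -0.00082571]), 'tau': array([ 7.59097347e-04, -6.25181508e+01,  4.96922631e-02, -3.91806507e+01,
        1.64786470e-02,  1.93403226e-03, -1
[... 212 characters left out ...]
8341]), 'torque': array([ 0.01740188,  0.01579724, -0.00670884]), 'grasp_force': 0.0, 'grip_width': 1.0007472828228006}
{'vertical_fov': 51.80582706668393, 'cx': 279.7806302676834, 'cy': 207.8729581286878, 'R': array([[ 0.04171119, -0.99911448, -0.00551703],
       [-0.97734555, -0.03965436, -0.20790194],
       [ 0.20749906,  0.01406388, -0.97813411]]), 't': array([-0.01742261,  0.64362274,  0.73753364])}
{'vertical_fov': 52.73837829047281, 'cx': 280.48905222522467, 'cy': 207.2149984951145, 'R': array([[-0.6765662 ,  0.73638112,  0.00101043],
       [ 0.5649378 ,  0.51992808, -0.6407184 ],
       [-0.47233829, -0.43291759, -0.7677753 ]]), 't': array([ 0.42059884, -0.30174754,  1.25795073])}
```

View pics/top1.png

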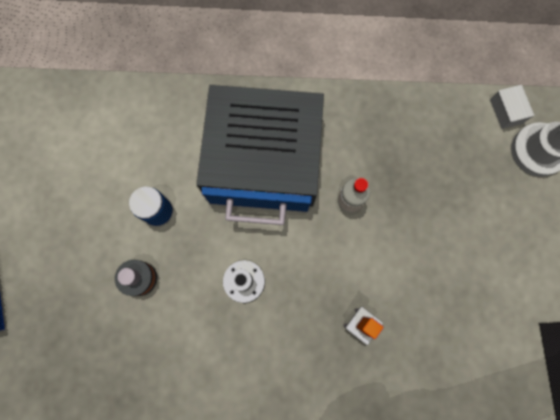

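View pics/sc1.png

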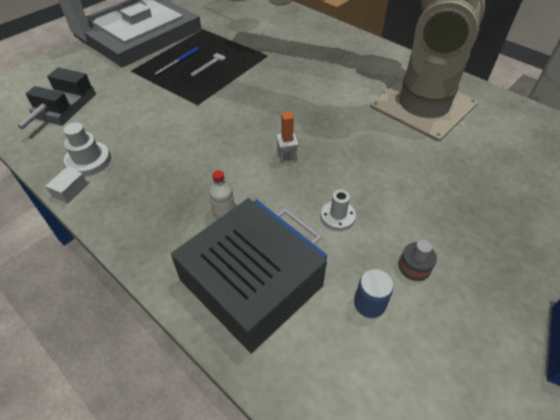

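The top view shows the cabinet roof with corners at (209,87), (324,94), (321,195) and (200,186). The handle runs from (229,218) to (284,222). The flange (243,281) is in the drawer's path. The motor is at (135,278), the rake at (367,326), the tin at (150,205) and the oil bottle at (357,195). I'll enlarge the rake and flange to get the yaw and compute the geometry.

```bash
python3 - <<'E'
from h import *
a=cv2.imread("pics/top1.png")
cv2.imwrite("pics/c1.png",np.hstack([cv2.resize(a[y:y+65,x:x+65],(390,390),interpolation=cv2.INTER_CUBIC) for x,y in[(335,295),(212,245)]]))
C=[ray("top",p,.1) for p in[(209,87),(324,94),(321,195),(200,186)]];print("cab",*C)
for e in [C[0]-C[3],C[1]-C[2],]: print(np.linalg.norm(e),np.degrees(np.arctan2(e[1],e[0])))
for e in [C[0]-C[1],C[3]-C[2]]: print(np.linalg.norm(e),np.degrees(np.arctan2(-e[0],e[1])))
H=[ray("top",p,.066) for p in[(229,218),(284,222)]];print("handle",H)
print("boss",ray("top",(240.5,281),.075),"disc",ray("top",(243.5,281.5),.014))
print("motor nose",ray("top",(127,276),.08),"rake top",ray("top",(371,328),.137),"oil cap",ray("top",(361,185),.13),"tin",ray("top",(146,202),.085))
# scene checks
print("sc boss",ray("scene",(341,196),.075),"rake top",ray("scene",(287,116),.137),"nose",ray("scene",(425,246),.08),"oil",ray("scene",(218,176),.13),"tin",ray("scene",(376,285),.085))
E
```

```text
cab [0.866  0.1528 0.1   ] [ 0.8601 -0.0657  0.1   ] [ 0.6635 -0.0644  0.1   ] [0.6714 0.1543 0.1   ]
0.19460578100354572 -0.4416339527903955
0.19660429802016027 -0.3788577202901901
0.21857964223595935 -1.5467413096893978
0.21884263752751656 -2.0687697285260045
handle [array([0.6211, 0.1025, 0.066 ]), array([6.177e-01, 2.000e-04, 6.600e-02])]
boss [0.5063 0.0733 0.075 ] disc [0.5079 0.0734 0.014 ]
motor nose [0.5065 0.2749 0.08  ] rake top [ 0.4385 -0.1461  0.137 ] oil cap [ 0.6767 -0.1307  0.13  ] tin [0.6412 0.2538 0.085 ]
sc boss [0.507  0.0746 0.075 ] rake top [ 0.4398 -0.1463  0.137 ] nose [0.5035 0.2794 0.08  ] oil [ 0.6802 -0.1248  0.13  ] tin [0.6447 0.2587 0.085 ]
```

View pics/c1.png

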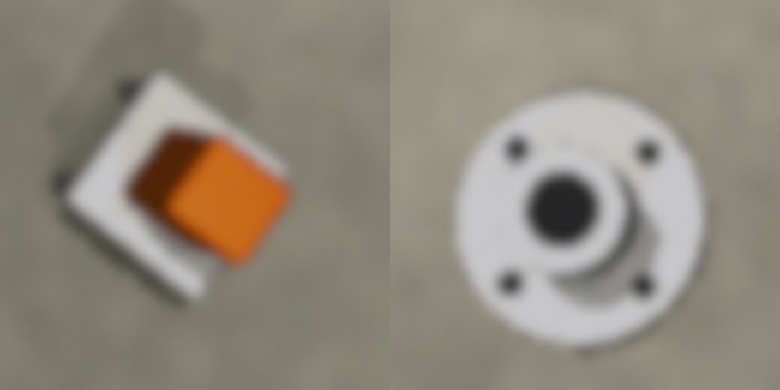

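The crop shows the flange's boss and disc centred at about (0.507, 0.074) in world coordinates. The rake's grip edges run at about 53° (mod 90). Cabinet yaw is about -0.02 rad, and the handle's middle is near (0.620, 0.051). I'll move above the flange.

Emit:
{"fn": "arm_command", "kwargs": {"plan": [{"dp": [32,-34,0]},{"dp": [32,-34,0]},{"dp": [32,-34,0]},{"dp": [32,-34,0]},{"dp": [32,-34,0]}], "grip": -1, "newtons": 60}}

```text
invalid input at $.plan[0]: expected keys dp, spin
```

Emit:
{"fn": "arm_command", "kwargs": {"plan": [{"dp": [32,-34,0]},{"dp": [32,-34,0]},{"dp": [32,-34,0]},{"dp": [32,-34,0]},{"dp": [32,-34,0]}]}}

```text
invalid input at $.plan[0]: expected keys dp, spin
```

Emit:
{"fn": "arm_command", "kwargs": {"plan": [{"dp": [32,-34,0]},{"dp": [32,-34,0]},{"dp": [32,-34,0]},{"dp": [32,-34,0]},{"dp": [32,-34,0]}]}}

```text
invalid input at $.plan[0]: expected keys dp, spin
```

Emit:
{"fn": "arm_command", "kwargs": {"plan": [{"spin": -0.139},{"spin": -0.139},{"spin": -0.139},{"spin": -0.139},{"spin": -0.139}]}}

```text
invalid input at $.plan[0]: expected keys dp, spin
```

Emit:
{"fn": "arm_command", "kwargs": {"plan": [{"spin": -0.139},{"spin": -0.139},{"spin": -0.139},{"spin": -0.139},{"spin": 0}]}}

```text
invalid input at $.plan[0]: expected keys dp, spin
```

Emit:
{"fn": "arm_command", "kwargs": {"plan": [{"dp": [32,-34,0],"spin": 0},{"dp": [32,-34,0],"spin": 0},{"dp": [32,-34,0],"spin": 0},{"dp": [32,-34,0],"spin": 0},{"dp": [32,-34,0],"spin": 0}], "grip": -1, "newtons": 60}}

```text
clock: 1.3
position: [0.2881, -0.3853, 0.4049]
ee_rot: [0.989, 0.15, 0.0, 0.0]
ft_force: [1.4, -0.6, 0.5]
grip_width: 1.0
grasp_force: 0.0
```

Emit:
{"fn": "arm_command", "kwargs": {"plan": [{"dp": [32,-34,0],"spin": 0},{"dp": [32,-34,0],"spin": 0},{"dp": [32,-34,0],"spin": 0},{"dp": [32,-34,0],"spin": 0},{"dp": [32,-34,0],"spin": 0}]}}

```text
clock: 1.8
position: [0.3905, -0.1755, 0.4051]
ee_rot: [0.989, 0.15, 0.0, 0.001]
ft_force: [1.1, -0.6, 0.9]
grip_width: 1.002
grasp_force: 0.0
```

Emit:
{"fn": "arm_command", "kwargs": {"plan": [{"dp": [32,-34,0],"spin": 0},{"dp": [32,-34,0],"spin": 0},{"dp": [32,-34,0],"spin": 0},{"dp": [32,-34,0],"spin": 0},{"dp": [32,-34,0],"spin": 0}]}}

```text
clock: 2.3
position: [0.493, 0.0341, 0.4051]
ee_rot: [0.989, 0.15, 0.001, 0.0]
ft_force: [1.1, -0.2, -0.5]
grip_width: 0.998
grasp_force: 0.0
```

Emit:
{"fn": "arm_command", "kwargs": {"plan": [{"dp": [0,0,0],"spin": -0.139},{"dp": [0,0,0],"spin": -0.139},{"dp": [0,0,0],"spin": -0.139},{"dp": [0,0,0],"spin": -0.139},{"dp": [0,0,0],"spin": -0.139}]}}

```text
clock: 2.8
position: [0.4925, 0.0324, 0.4048]
ee_rot: [0.877, 0.48, 0.0, 0.0]
ft_force: [-0.0, -1.3, 0.6]
grip_width: 1.001
grasp_force: 0.0
```

Emit:
{"fn": "arm_command", "kwargs": {"plan": [{"dp": [0,0,0],"spin": -0.139},{"dp": [0,0,0],"spin": -0.139},{"dp": [0,0,0],"spin": -0.139},{"dp": [0,0,0],"spin": -0.139},{"dp": [0,0,0],"spin": 0}]}}

```text
clock: 3.3
position: [0.4925, 0.0323, 0.4048]
ee_rot: [0.713, 0.701, 0.0, 0.0]
ft_force: [0.9, -0.9, 0.1]
grip_width: 0.999
grasp_force: 0.0
```

Emit:
{"fn": "arm_command", "kwargs": {"plan": [{"dp": [21,7,39],"spin": 0},{"dp": [21,7,39],"spin": 0},{"dp": [0,0,39],"spin": 0},{"dp": [0,0,39],"spin": 0},{"dp": [0,0,38],"spin": 0}]}}

```text
clock: 3.8
position: [0.5072, 0.0742, 0.2092]
ee_rot: [0.715, 0.699, 0.0, 0.0]
ft_force: [0.3, -1.0, -0.9]
grip_width: 0.999
grasp_force: 0.0
```

Emit:
{"fn": "arm_command", "kwargs": {"plan": [{"dp": [0,0,0],"spin": 0},{"dp": [0,0,0],"spin": 0},{"dp": [0,0,0],"spin": 0},{"dp": [0,0,0],"spin": 0},{"dp": [0,0,0],"spin": 0}], "grip": 1}}

```text
clock: 4.3
position: [0.5084, 0.0743, 0.2131]
ee_rot: [0.714, 0.7, 0.001, 0.001]
ft_force: [-0.7, -0.6, 7.5]
grip_width: 0.425
grasp_force: 59.5
```

Emit:
{"fn": "arm_command", "kwargs": {"plan": [{"dp": [0,0,0],"spin": 0},{"dp": [0,0,0],"spin": 0},{"dp": [0,0,0],"spin": 0}]}}

```text
clock: 4.6
position: [0.5084, 0.0743, 0.2131]
ee_rot: [0.714, 0.7, 0.001, 0.002]
ft_force: [0.6, -0.5, 6.7]
grip_width: 0.424
grasp_force: 59.5
```

Emit:
{"fn": "arm_command", "kwargs": {"plan": [{"dp": [0,0,-20],"spin": 0},{"dp": [0,0,-20],"spin": 0},{"dp": [20,-15,0],"spin": 0},{"dp": [25,-18,0],"spin": 0},{"dp": [25,-18,0],"spin": 0}]}}

```text
clock: 5.1
position: [0.4571, 0.1455, 0.2516]
ee_rot: [0.714, 0.7, 0.0, 0.001]
ft_force: [0.8, 0.1, -5.7]
grip_width: 0.42
grasp_force: 62.5
```

Emit:
{"fn": "arm_command", "kwargs": {"plan": [{"dp": [25,-18,0],"spin": 0},{"dp": [20,-15,0],"spin": 0},{"dp": [9,-6,0],"spin": 0},{"dp": [0,0,20],"spin": 0},{"dp": [0,0,15],"spin": 0}]}}

```text
clock: 5.6
position: [0.4199, 0.1994, 0.2155]
ee_rot: [0.714, 0.7, 0.0, 0.001]
ft_force: [-0.2, -1.0, -5.4]
grip_width: 0.425
grasp_force: 62.4
```

Emit:
{"fn": "arm_command", "kwargs": {"plan": [{"dp": [0,0,2],"spin": 0},{"dp": [0,0,2],"spin": 0},{"dp": [0,0,0],"spin": 0}]}}

```text
clock: 5.9
position: [0.4199, 0.1993, 0.2131]
ee_rot: [0.714, 0.7, -0.002, 0.001]
ft_force: [-13.5, -7.1, 26.8]
grip_width: 0.421
grasp_force: 65.3
```

Emit:
{"fn": "arm_command", "kwargs": {"plan": [{"dp": [0,0,-1],"spin": 0},{"dp": [0,0,0],"spin": 0},{"dp": [0,0,0],"spin": 0},{"dp": [0,0,0],"spin": 0},{"dp": [0,0,0],"spin": 0}], "grip": -1}}

```text
clock: 6.4
position: [0.4198, 0.1997, 0.2127]
ee_rot: [0.714, 0.7, 0.0, -0.0]
ft_force: [0.0, -0.2, 0.6]
grip_width: 1.002
grasp_force: 0.0
```

Emit:
{"fn": "arm_command", "kwargs": {"plan": [{"dp": [0,0,-30],"spin": 0},{"dp": [0,0,-40],"spin": 0},{"dp": [-37,42,0],"spin": 0},{"dp": [-37,42,0],"spin": 0},{"dp": [-37,42,0],"spin": 0}], "grip": 0.29}}

```text
clock: 6.9
position: [0.5316, 0.097, 0.2832]
ee_rot: [0.714, 0.7, 0.0, 0.001]
ft_force: [0.3, 0.2, 0.1]
grip_width: 0.354
grasp_force: 0.0
```

Emit:
{"fn": "arm_command", "kwargs": {"plan": [{"dp": [-37,42,0],"spin": 0},{"dp": [0,20,0],"spin": 0},{"dp": [0,0,0],"spin": 0}]}}

```text
clock: 7.2
position: [0.5893, 0.0625, 0.2821]
ee_rot: [0.715, 0.699, 0.0, -0.0]
ft_force: [-0.4, 0.7, -0.8]
grip_width: 0.357
grasp_force: 0.0
```

```bash
python3 - <<'E'
from h import *
a=viewer.camera("top");b=viewer.camera("scene")
o=manip.get_obs();print(o["position"],o["ee_rot"],o["grip_width"])
# rough fingertip pixel predictions and crops
cv2.imwrite("pics/m2.png",np.hstack([cv2.resize(a[140:340,100:360],(400,308),interpolation=cv2.INTER_CUBIC),cv2.resize(b[150:300,200:395],(400,308),interpolation=cv2.INTER_CUBIC)]))
for c in["top","scene"]:print(c,[(np.round(d["position"],3).tolist(),round(d["score"],2)) for d in finder.find_in(c,"flange")[:2]])
E
```

```text
[0.58699002 0.06486205 0.28228834] [ 7.13624077e-01  7.00528582e-01 -6.30772775e-05 -6.16034948e-04] 0.3561939308105582
top [([0.425, 0.189, 0.013], 0.72)]
scene [([0.434, 0.203, 0.012], 0.8)]
```

View pics/m2.png

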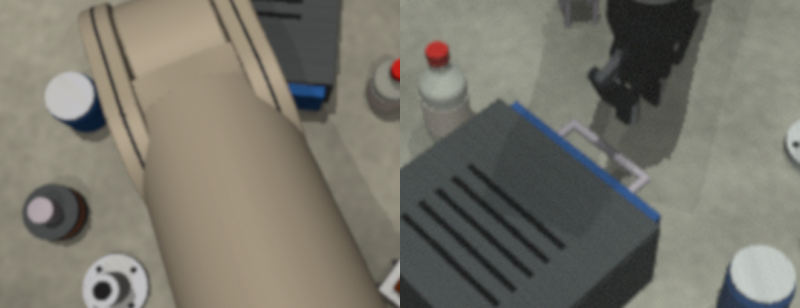

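The picture shows the flange upright in its new place, with the gripper in front of the handle bar. In the scene view the bar runs from about (287,211) to (319,236). I'll check it there.

```bash
python3 - <<'E'
from h import *
h=[ray("scene",p,.066) for p in[(287,211),(318.5,235.5)]];print(h)
for y in(.0,.1): print(pix("scene",[.6195+ (y-.05)*.02,y,.066]),pix("top",[.6195+ (y-.05)*.02,y,.066]))
b=viewer.camera("scene"); cv2.imwrite("pics/m3.png",cv2.resize(b[190:260,265:345],(640,560),interpolation=cv2.INTER_CUBIC))
E
```

```text
[array([0.6132, 0.0111, 0.066 ]), array([0.6177, 0.1024, 0.066 ])]
[281.51174486 209.70495542] [284.1040314  221.58683577]
[316.72380041 235.67081443] [230.34515684 218.36824021]
```

View pics/m3.png

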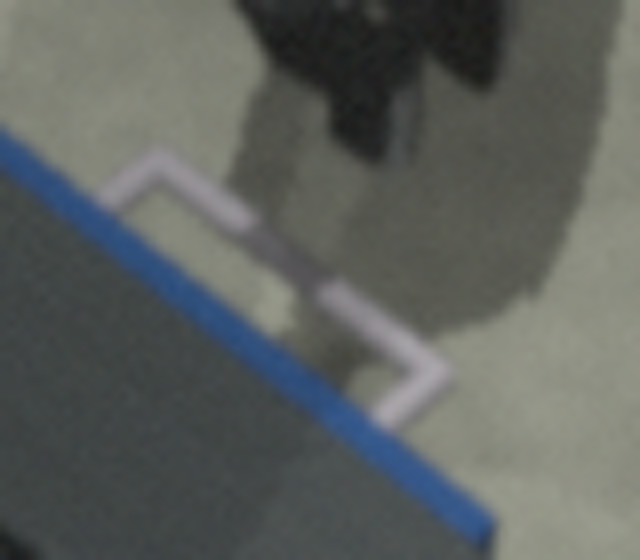

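The bar axis lies at x≈0.617 and y≈0.053, averaging the two views. I'll go down with the fingers either side of it, offset slightly towards the robot.

Emit:
{"fn": "arm_command", "kwargs": {"plan": [{"dp": [-12,26,0],"spin": 0},{"dp": [0,0,0],"spin": 0},{"dp": [0,0,25],"spin": 0},{"dp": [0,0,20],"spin": 0},{"dp": [0,0,15],"spin": 0}]}}

```text
clock: 7.95
position: [0.6121, 0.0522, 0.2217]
ee_rot: [0.714, 0.701, -0.0, -0.0]
ft_force: [1.2, -0.6, 0.7]
grip_width: 0.357
grasp_force: 0.0
```

Emit:
{"fn": "arm_command", "kwargs": {"plan": [{"dp": [0,0,0],"spin": 0},{"dp": [0,0,0],"spin": 0},{"dp": [0,0,0],"spin": 0},{"dp": [0,0,0],"spin": 0}], "grip": 1}}

```text
clock: 8.35
position: [0.6132, 0.0519, 0.2228]
ee_rot: [0.714, 0.7, 0.001, 0.0]
ft_force: [7.0, 1.1, -11.5]
grip_width: 0.09
grasp_force: 58.2
```

Emit:
{"fn": "arm_command", "kwargs": {"plan": [{"dp": [0,-10,0],"spin": 0},{"dp": [0,-15,0],"spin": 0},{"dp": [0,-18,0],"spin": 0},{"dp": [0,-18,0],"spin": 0},{"dp": [0,-18,0],"spin": 0}]}}

```text
clock: 8.85
position: [0.5335, 0.055, 0.2228]
ee_rot: [0.713, 0.701, 0.002, -0.0]
ft_force: [8.2, 9.6, -14.6]
grip_width: 0.093
grasp_force: 58.8
```

Emit:
{"fn": "arm_command", "kwargs": {"plan": [{"dp": [0,-18,0],"spin": 0},{"dp": [0,-18,0],"spin": 0},{"dp": [0,-15,0],"spin": 0},{"dp": [0,-10,0],"spin": 0},{"dp": [0,-5,0],"spin": 0}]}}

```text
clock: 9.35
position: [0.4682, 0.0575, 0.223]
ee_rot: [0.713, 0.701, 0.004, 0.0]
ft_force: [33.1, 16.3, -49.1]
grip_width: 0.091
grasp_force: 57.4
```

Emit:
{"fn": "arm_command", "kwargs": {"plan": [{"dp": [0,-3,0],"spin": 0},{"dp": [0,-3,0],"spin": 0},{"dp": [0,0,0],"spin": 0},{"dp": [0,0,0],"spin": 0}]}}

```text
clock: 9.75
position: [0.4662, 0.0568, 0.2233]
ee_rot: [0.713, 0.701, 0.009, 0.003]
ft_force: [48.9, 16.3, -65.1]
grip_width: 0.091
grasp_force: 57.3
```

Emit:
{"fn": "arm_command", "kwargs": {"plan": [{"dp": [0,4,0],"spin": 0},{"dp": [0,0,0],"spin": 0},{"dp": [0,0,0],"spin": 0}]}}

```text
clock: 10.05
position: [0.4678, 0.0572, 0.2231]
ee_rot: [0.713, 0.701, 0.005, 0.001]
ft_force: [25.1, 14.9, -36.2]
grip_width: 0.088
grasp_force: 60.2
```

Emit:
{"fn": "arm_command", "kwargs": {"plan": [{"dp": [0,0,0],"spin": 0},{"dp": [0,0,0],"spin": 0},{"dp": [0,0,0],"spin": 0}], "grip": 0.35}}

```text
clock: 10.35
position: [0.4659, 0.0547, 0.2231]
ee_rot: [0.714, 0.7, -0.0, 0.0]
ft_force: [-0.5, -0.4, -0.8]
grip_width: 0.324
grasp_force: 0.0
```

Emit:
{"fn": "arm_command", "kwargs": {"plan": [{"dp": [0,0,-30],"spin": 0},{"dp": [0,0,-40],"spin": 0},{"dp": [0,0,-40],"spin": 0},{"dp": [0,0,-30],"spin": 0},{"dp": [-40,-10,0],"spin": 0}]}}

```text
clock: 10.85
position: [0.4565, 0.0191, 0.3672]
ee_rot: [0.711, 0.703, 0.003, 0.003]
ft_force: [1.2, -0.7, -1.0]
grip_width: 0.326
grasp_force: 0.0
```

Emit:
{"fn": "arm_command", "kwargs": {"plan": [{"dp": [-40,-10,0],"spin": 0},{"dp": [-40,-10,0],"spin": 0},{"dp": [-40,0,0],"spin": 0},{"dp": [-40,0,0],"spin": 0},{"dp": [-1,0,0],"spin": 0}], "grip": -1}}

```text
clock: 11.35
position: [0.4311, -0.1506, 0.3628]
ee_rot: [0.716, 0.698, -0.001, 0.0]
ft_force: [0.5, 0.3, -0.2]
grip_width: 1.001
grasp_force: 0.0
```

```bash
python3 - <<'E'
from h import *
a=viewer.camera("top");b=viewer.camera("scene")
o=manip.get_obs();print(o["clock"],o["position"],o["ee_rot"],o["joint_pos"])
cv2.imwrite("pics/m4.png",np.hstack([cv2.resize(a[140:340,150:410],(400,308),interpolation=cv2.INTER_CUBIC),cv2.resize(b[90:270,220:454],(400,308),interpolation=cv2.INTER_CUBIC)]))
for c in["top","scene"]:
  for t in ["drawer_handle","media1_center","rake"]:print(c,t,[(np.round(d["position"],3).tolist(),round(d["score"],2)) for d in finder.find_in(c,t)[:9]])
E
```

```text
11.45 [ 0.43193308 -0.14613764  0.36278745] [ 7.14460469e-01  6.99675799e-01  1.90381238e-05 -1.19814107e-04] [ 0.92311372  0.0277479  -0.69685807  1.9119344   0.01887064  1.2086175
  0.19884608]
top drawer_handle [([0.58, 0.06, 0.012], 0.69)]
top media1_center [([0.549, 0.015, 0.032], 0.53)]
top rake [([0.439, -0.14, 0.064], 0.69)]
scene drawer_handle [([0.525, 0.061, 0.034], 0.86)]
scene media1_center []
scene rake [([0.446, -0.144, 0.071], 0.9), ([0.524, 0.062, 0.037], 0.54)]
```

View pics/m4.png

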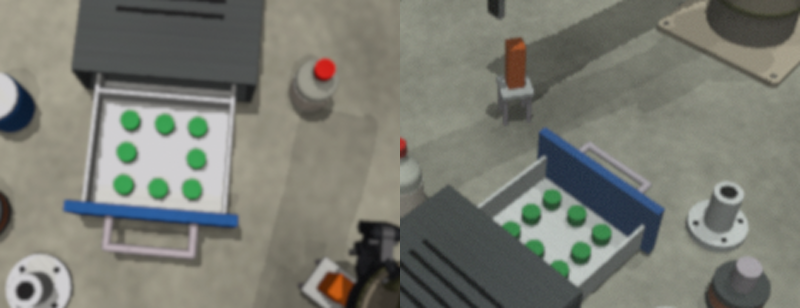

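The drawer is out with eight green pieces in three rows and an empty middle. The rake is clear of it, the flange stands at the left and nothing has fallen. I'll fit the tray frame from the green blobs.

```bash
cat >> h.py <<'E'
def greens():
    a=viewer.camera("top"); m=cv2.inRange(cv2.cvtColor(a,cv2.COLOR_BGR2HSV),(40,90,30),(85,255,255))
    n,_,s,c=cv2.connectedComponentsWithStats(m)
    return a,[(int(s[i,4]),*ray("top",c[i],.025)[:2]) for i in range(1,n) if s[i,4]>30]
E
python3 - <<'E'
from h import *
a,g=greens()
for k in g: print(k)
P=np.array([k[1:] for k in g]);c0=np.array([.583,.053]);best=None
from scipy.optimize import least_squares
T=np.array([(x,y) for x in(-.04,0,.04) for y in(-.044,0,.044) if x or y])
def f(p):
    R=np.array([[np.cos(p[2]),-np.sin(p[2])],[np.sin(p[2]),np.cos(p[2])]]);W=T@R.T+p[:2]
    return np.linalg.norm(W[:,None]-P[None],axis=2).min(1)
r=least_squares(f,[*c0,-.034]);print(r.x,f(r.x))
E
```

```text
(116, np.float64(0.6295), np.float64(0.0975))
(113, np.float64(0.6261), np.float64(0.0537))
(114, np.float64(0.6245), np.float64(0.0118))
(117, np.float64(0.5887), np.float64(0.0998))
(114, np.float64(0.584), np.float64(0.0118))
(121, np.float64(0.5479), np.float64(0.1008))
(119, np.float64(0.545), np.float64(0.0575))
(119, np.float64(0.5458), np.float64(0.0154))
[ 0.58643752  0.05603748 -0.04495935] [0.00200007 0.00151548 0.00113587 0.0005395  0.00034416 0.00151796
 0.00061608 0.0013228 ]
```

Emit:
{"fn": "arm_command", "kwargs": {"plan": [{"dp": [0,7,0],"spin": 0.123},{"dp": [0,0,0],"spin": 0.123},{"dp": [0,0,0],"spin": 0.123},{"dp": [0,0,0],"spin": 0.123},{"dp": [0,0,0],"spin": 0.123}]}}

```text
clock: 12.3
position: [0.4393, -0.1454, 0.3627]
ee_rot: [0.893, 0.45, -0.0, 0.0]
ft_force: [-0.1, 0.3, 0.3]
grip_width: 1.001
grasp_force: 0.0
```

Emit:
{"fn": "arm_command", "kwargs": {"plan": [{"dp": [0,0,30],"spin": 0},{"dp": [0,0,30],"spin": 0},{"dp": [0,0,25],"spin": 0},{"dp": [0,0,10],"spin": 0},{"dp": [0,0,0],"spin": 0}]}}

```text
clock: 12.8
position: [0.4389, -0.1455, 0.2669]
ee_rot: [0.892, 0.452, -0.001, -0.001]
ft_force: [-0.4, 0.8, -0.5]
grip_width: 1.004
grasp_force: 0.0
```

Emit:
{"fn": "arm_command", "kwargs": {"plan": [{"dp": [0,0,0],"spin": 0},{"dp": [0,0,0],"spin": 0},{"dp": [0,0,0],"spin": 0},{"dp": [0,0,0],"spin": 0},{"dp": [0,0,0],"spin": 0}], "grip": 1, "newtons": 80}}

```text
clock: 13.3
position: [0.4395, -0.1458, 0.2684]
ee_rot: [0.892, 0.451, 0.0, 0.0]
ft_force: [-0.1, 1.5, 5.4]
grip_width: 0.296
grasp_force: 77.9
```

Emit:
{"fn": "arm_command", "kwargs": {"plan": [{"dp": [0,0,0],"spin": 0},{"dp": [0,0,-30],"spin": 0},{"dp": [0,0,-45],"spin": 0},{"dp": [0,0,-45],"spin": 0},{"dp": [0,0,-30],"spin": 0}]}}

```text
clock: 13.8
position: [0.4393, -0.1455, 0.4207]
ee_rot: [0.892, 0.452, 0.001, 0.001]
ft_force: [1.4, -0.0, -1.4]
grip_width: 0.298
grasp_force: 79.2
```

```bash
cat > sim.py <<'E'
import numpy as np
# quasi-static 2D check: tray frame, mm; rake aligned with tray
def run(path,ox=0,oy=0,rot=0):
    D0=np.array([(x,y) for x in(-40,0,40) for y in(-44,0,44) if x or y],float);D=D0.copy()
    T=np.array([(sx*18,sy*18) for sx in(-1,1) for sy in(-1,1)],float)
    c,s=np.cos(rot),np.sin(rot);T=T@np.array([[c,s],[-s,c]])
    p=np.array(path[0],float);mx=0
    for q in path:
        q=np.array(q,float);n=max(1,int(np.linalg.norm(q-p)))
        for k in range(1,n+1):
            P=T+p+(q-p)*k/n+[ox,oy]
            for _ in range(40):
                for t in P:
                    d=D-t;r=np.linalg.norm(d,axis=1)+1e-9;o=np.maximum(0,17.6-r);D+=d/r[:,None]*o[:,None]
                for i in range(8):
                    d=D-D[i];r=np.linalg.norm(d,axis=1);r[i]=99;o=np.maximum(0,26-r)/2
                    v=d/np.maximum(r,1e-6)[:,None]*o[:,None];D+=v;D[i]-=v.sum(0)
                D=np.clip(D,[-55,-69],[55,69])
            mx=max(mx,max(0,(17.6-np.linalg.norm(D[:,None]-P[None],axis=2)).max()))
        p=q
    return np.abs(D-D0).max(1).round(0),round(mx,1)
if __name__=="__main__":
    paths={"ring":[(0,0),(0,26),(22,26),(22,-26),(-22,-26),(-22,26),(0,26),(0,0)],
     "ring2":[(0,0),(0,40),(22,40),(22,-40),(-22,-40),(-22,40),(0,40),(0,0)],
     "zig":[(0,0),(0,35),(25,35),(25,-35),(0,-35),(-25,-35),(-25,35),(0,35),(0,-35),(0,0)],
     "zig2":[(0,0),(25,15),(25,-40),(0,-40),(-25,-40),(-25,40),(20,40),(0,0)],
     "cross":[(0,0),(25,12),(25,-35),(-25,-35),(-25,35),(25,35),(25,-10),(0,0)]}
    for k,v in paths.items():
        print(k)
        for o in[(0,0),(3,3),(-3,3),(3,-3),(-3,-3)]: print(*run(v,*o,.04))
E
python3 sim.py; python3 -c "
from h import *
b=viewer.camera('scene');a=viewer.camera('top')
cv2.imwrite('pics/m5.png',np.hstack([cv2.resize(a[180:380,240:500],(400,308)),cv2.resize(b[30:210,200:434],(400,308))]))
o=manip.get_obs();print(o['position'],o['ee_rot'],o['grip_width'])"
```

```text
ring
[59. 54. 17. 18. 35. 17. 54. 59.] 0.1
[13. 15. 18. 15. 38. 17. 54. 60.] 0.3
[15. 60. 24. 15. 32. 13. 23. 15.] 0.3
[14. 23. 13. 23. 22. 24. 60. 15.] 0.3
[60. 54. 17. 21. 15. 18. 15. 13.] 0.3
ring2
[73. 68. 38. 54. 67. 25. 39. 73.] 0.0
[15. 27. 25. 53.  9. 50. 32. 40.] 0.3
[82. 17. 34. 54. 30. 25. 27. 21.] 0.4
[14. 25. 25. 18. 69. 56. 72. 89.] 0.3
[14. 36. 28. 55. 33. 25. 27. 15.] 2.9
zig
[72. 39. 27. 51. 55. 49. 45. 73.] 0.0
[71. 66. 35. 32. 33. 23. 73. 38.] 0.6
[21. 69. 36. 24. 55. 23. 43. 65.] 1.8
[65. 60. 23. 33. 38. 67. 38. 78.] 0.1
[18. 37. 23. 55. 32. 72. 66. 71.] 1.9
zig2
[77. 41. 54. 24. 52. 59. 33. 11.] 0.0
[76. 41. 25. 21. 55. 53. 33. 11.] 1.2
[16.  7. 19. 55.  8. 59. 26.  9.] 1.1
[70. 36. 25. 22. 52. 26. 31. 12.] 0.0
[26. 37. 48. 55. 19. 65. 32.  9.] 5.4
cross
[72. 34. 52. 51. 51. 52. 41. 47.] 0.0
[71. 66. 60. 25. 55. 23. 40. 47.] 1.9
[78. 38. 58. 24. 22. 23. 35. 40.] 0.0
[65. 32. 23. 23. 24. 56. 35. 53.] 0.0
[33. 60. 23. 55. 22. 60. 41. 46.] 1.9
[ 0.44001094 -0.14575861  0.42173874] [0.89231405 0.45140272 0.00185965 0.00278434] 0.2955798172057321
```

View pics/m5.png

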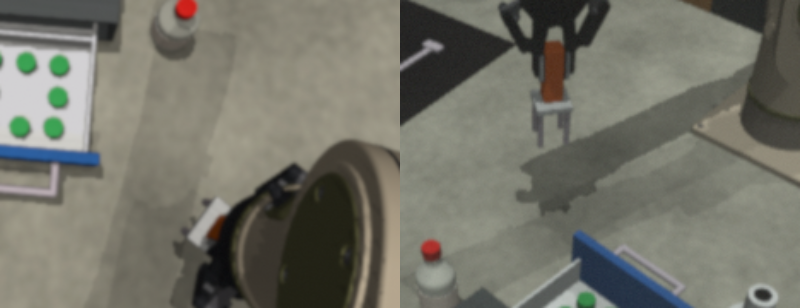

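The rake is held straight and its tines are clear of the bench. I'll align it with the tray and go above the empty middle.

Emit:
{"fn": "arm_command", "kwargs": {"plan": [{"dp": [0,0,0],"spin": -0.119},{"dp": [0,0,0],"spin": -0.119},{"dp": [0,0,0],"spin": -0.119},{"dp": [0,0,0],"spin": -0.119},{"dp": [0,0,0],"spin": -0.119}]}}

```text
clock: 14.4
position: [0.4389, -0.1459, 0.4165]
ee_rot: [0.719, 0.695, -0.0, -0.001]
ft_force: [0.1, 0.5, -0.8]
grip_width: 0.296
grasp_force: 79.1
```

Emit:
{"fn": "arm_command", "kwargs": {"plan": [{"dp": [25,17,0],"spin": 0},{"dp": [40,27,0],"spin": 0},{"dp": [45,31,0],"spin": 0},{"dp": [40,27,0],"spin": 0},{"dp": [35,24,0],"spin": 0}]}}

```text
clock: 14.9
position: [0.5703, 0.0323, 0.4164]
ee_rot: [0.721, 0.693, -0.0, -0.001]
ft_force: [1.2, -1.4, -0.9]
grip_width: 0.29
grasp_force: 79.3
```

Emit:
{"fn": "arm_command", "kwargs": {"plan": [{"dp": [20,13,0],"spin": 0},{"dp": [1,0,0],"spin": 0},{"dp": [0,0,40],"spin": 0},{"dp": [0,0,30],"spin": 0},{"dp": [0,0,10],"spin": 0}]}}

```text
clock: 15.4
position: [0.5821, 0.0496, 0.3337]
ee_rot: [0.721, 0.693, -0.002, -0.002]
ft_force: [-0.1, -0.3, -1.7]
grip_width: 0.295
grasp_force: 79.1
```

Emit:
{"fn": "arm_command", "kwargs": {"plan": [{"dp": [0,0,0],"spin": 0},{"dp": [0,0,0],"spin": 0}]}}

```text
clock: 15.6
position: [0.5836, 0.0507, 0.3389]
ee_rot: [0.721, 0.693, 0.0, 0.0]
ft_force: [-0.1, 1.2, -2.0]
grip_width: 0.292
grasp_force: 79.1
```

```bash
python3 -c "
from h import *
b=viewer.camera('scene');a=viewer.camera('top')
cv2.imwrite('pics/m6.png',np.hstack([cv2.resize(a[170:300,170:339],(400,308)),cv2.resize(b[160:280,240:396],(400,308),interpolation=cv2.INTER_CUBIC)]))
o=manip.get_obs();print(o['clock'],o['position'],o['ee_rot'],o['grip_width'])
x,y,z=o['position'];z-=.2685
print([pix('scene',[x+dx*.018,y+dy*.018,z]).round() for dx in(-1,1) for dy in (-1,1)])"
```

```text
15.7 [0.58376508 0.05092993 0.33940088] [0.72082892 0.69311191 0.00089295 0.00086153] 0.29728503403229206
[array([309., 202.]), array([322., 211.]), array([298., 212.]), array([311., 221.])]
```

View pics/m6.png

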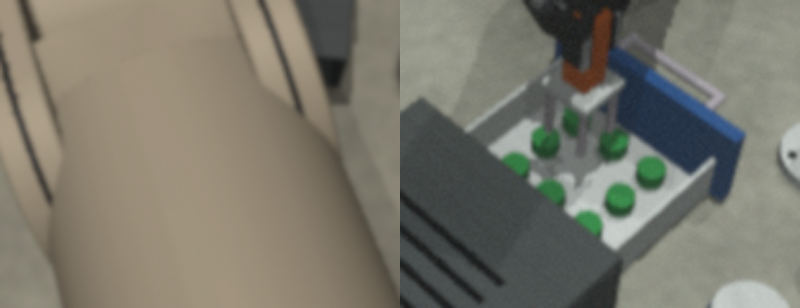

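The rake hangs over the tray with its tines just short of the middle, about 4 mm low in y. I'll correct that and go down.

Emit:
{"fn": "arm_command", "kwargs": {"plan": [{"dp": [5,1,0],"spin": 0},{"dp": [0,0,10],"spin": 0},{"dp": [0,0,12],"spin": 0},{"dp": [0,0,12],"spin": 0},{"dp": [0,0,6],"spin": 0}]}}

```text
clock: 16.2
position: [0.5841, 0.0556, 0.2956]
ee_rot: [0.721, 0.693, -0.001, -0.001]
ft_force: [0.9, -0.6, -1.3]
grip_width: 0.293
grasp_force: 79.2
```

Emit:
{"fn": "arm_command", "kwargs": {"plan": [{"dp": [0,0,5],"spin": 0},{"dp": [0,0,5],"spin": 0},{"dp": [0,0,3],"spin": 0},{"dp": [0,0,0],"spin": 0}]}}

```text
clock: 16.6
position: [0.5845, 0.0558, 0.2844]
ee_rot: [0.721, 0.693, -0.0, -0.0]
ft_force: [0.2, 0.2, -1.4]
grip_width: 0.295
grasp_force: 79.2
```

The tines are down with no contact force. I'll stir in a ring.

Emit:
{"fn": "arm_command", "kwargs": {"plan": [{"dp": [10,0,0],"spin": 0},{"dp": [16,0,0],"spin": 0},{"dp": [0,11,0],"spin": 0},{"dp": [0,11,0],"spin": 0},{"dp": [-10,0,0],"spin": 0}]}}

```text
clock: 17.1
position: [0.608, 0.0723, 0.2846]
ee_rot: [0.72, 0.694, 0.0, -0.001]
ft_force: [0.6, -0.1, -1.2]
grip_width: 0.298
grasp_force: 79.7
```

Emit:
{"fn": "arm_command", "kwargs": {"plan": [{"dp": [-14,0,0],"spin": 0},{"dp": [-14,0,0],"spin": 0},{"dp": [-14,0,0],"spin": 0},{"dp": [0,-11,0],"spin": 0},{"dp": [0,-11,0],"spin": 0}]}}

```text
clock: 17.6
position: [0.5826, 0.0293, 0.2846]
ee_rot: [0.721, 0.693, -0.0, -0.0]
ft_force: [0.5, 0.4, -1.9]
grip_width: 0.295
grasp_force: 79.7
```

Emit:
{"fn": "arm_command", "kwargs": {"plan": [{"dp": [0,-11,0],"spin": 0},{"dp": [0,-11,0],"spin": 0},{"dp": [13,0,0],"spin": 0},{"dp": [13,0,0],"spin": 0},{"dp": [13,0,0],"spin": 0}]}}

```text
clock: 18.1
position: [0.5639, 0.0699, 0.2859]
ee_rot: [0.721, 0.693, 0.002, 0.002]
ft_force: [7.5, -0.9, -1.7]
grip_width: 0.295
grasp_force: 80.4
```

Emit:
{"fn": "arm_command", "kwargs": {"plan": [{"dp": [13,0,0],"spin": 0},{"dp": [0,11,0],"spin": 0},{"dp": [0,11,0],"spin": 0},{"dp": [-13,0,0],"spin": 0},{"dp": [-13,0,0],"spin": 0}]}}

```text
clock: 18.6
position: [0.5848, 0.0542, 0.2842]
ee_rot: [0.721, 0.693, -0.0, -0.0]
ft_force: [0.4, -0.9, -2.3]
grip_width: 0.294
grasp_force: 80.4
```

```bash
python3 - <<'E'
from h import *
b=viewer.camera("scene")
cv2.imwrite("pics/m7.png",cv2.resize(b[160:280,240:400],(640,480),interpolation=cv2.INTER_CUBIC))
E
```

```text
(no output)
```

View pics/m7.png

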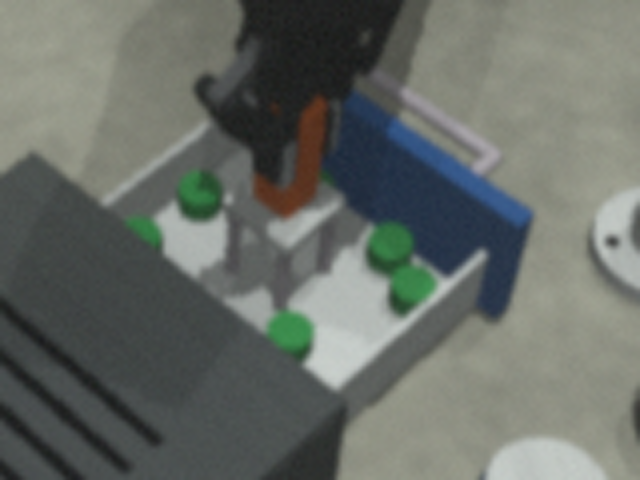

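The pieces are spread out towards the walls and the rake is still straight. I'll lift it out, carry it back and check from the top.

Emit:
{"fn": "arm_command", "kwargs": {"plan": [{"dp": [0,0,-15],"spin": 0},{"dp": [0,0,-30],"spin": 0},{"dp": [0,0,-45],"spin": 0},{"dp": [0,0,-45],"spin": 0},{"dp": [-15,-10,0],"spin": 0}]}}

```text
clock: 19.15
position: [0.5747, 0.0442, 0.4275]
ee_rot: [0.72, 0.694, 0.005, 0.003]
ft_force: [0.2, -0.6, -2.4]
grip_width: 0.294
grasp_force: 80.8
```

Emit:
{"fn": "arm_command", "kwargs": {"plan": [{"dp": [-35,-24,0],"spin": 0},{"dp": [-40,-28,0],"spin": 0},{"dp": [-45,-31,0],"spin": 0},{"dp": [-40,-28,0],"spin": 0},{"dp": [-30,-20,0],"spin": 0}]}}

```text
clock: 19.65
position: [0.4364, -0.1416, 0.4209]
ee_rot: [0.721, 0.692, -0.0, 0.001]
ft_force: [0.8, -0.6, -0.7]
grip_width: 0.296
grasp_force: 80.7
```

Emit:
{"fn": "arm_command", "kwargs": {"plan": [{"dp": [0,0,0],"spin": 0},{"dp": [0,0,0],"spin": 0}]}}

```text
clock: 19.85
position: [0.4381, -0.1398, 0.4209]
ee_rot: [0.721, 0.693, 0.0, 0.001]
ft_force: [-0.2, 0.8, -1.8]
grip_width: 0.289
grasp_force: 80.6
```

```bash
python3 - <<'E'
from h import *
a,g=greens(); b=viewer.camera("scene")
cv2.imwrite("pics/m8.png",np.hstack([cv2.resize(a[150:350,150:410],(400,308),interpolation=cv2.INTER_CUBIC),cv2.resize(b[60:240,220:454],(400,308),interpolation=cv2.INTER_CUBIC)]))
o=manip.get_obs();print(o["clock"],o["position"],o["ee_rot"])
th=-.04;c=np.array([.5855,.0557])
T=[(x,y) for x in(-40,0,40) for y in(-44,0,44) if x or y]
for k in g:
    d=(np.array(k[1:])-c)*1000; p=np.array([np.cos(th)*d[0]+np.sin(th)*d[1],-np.sin(th)*d[0]+np.cos(th)*d[1]])
    j=min(T,key=lambda t:max(abs(p-t))); print(k[0],p.round(0),j,"off",max(abs(p-j)).round(0))
E
```

```text
19.95 [ 0.43894165 -0.13856784  0.42045676] [7.20107730e-01 6.93862003e-01 2.62665649e-04 5.55615424e-04]
254 [49. 36.] (40, 44) off 9.0
126 [ 61. -14.] (40, 0) off 21.0
118 [ 46. -68.] (40, -44) off 24.0
120 [ -2. -68.] (0, -44) off 24.0
124 [-36.  62.] (-40, 44) off 18.0
113 [-49.  34.] (-40, 44) off 10.0
109 [-49. -24.] (-40, -44) off 20.0
```

View pics/m8.png

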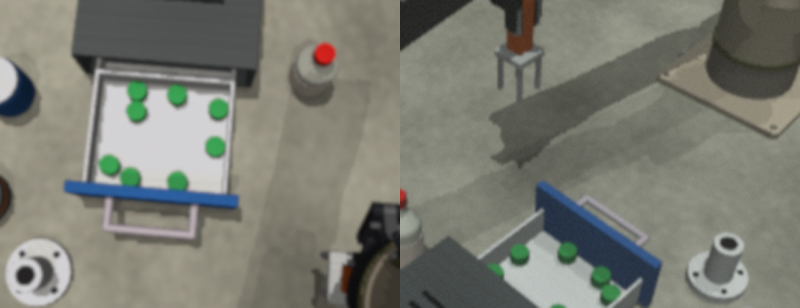

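The pieces are well moved, with two near the back left lying close together. The front and handle look a few mm further in than before, so the stirring may have nudged the drawer. I'll measure that and split the merged pair.

```bash
python3 - <<'E'
from h import *
m4=cv2.imread("pics/m4.png")[:,:400]; a=viewer.camera("top")
n4=cv2.resize(a[140:340,150:410],(400,308),interpolation=cv2.INTER_CUBIC)
g=lambda i:cv2.cvtColor(i,cv2.COLOR_BGR2GRAY)
t=g(m4)[210:262,95:210]; r=cv2.matchTemplate(g(n4)[195:280,85:222],t,cv2.TM_CCOEFF_NORMED); _,v,_,l=cv2.minMaxLoc(r)
dpx=np.array([l[0]-10,l[1]-15])*260/400; print("handle shift px",dpx,v)
q=ray("top",(246,295),.066);print("mm",(ray("top",np.array([246,295])+dpx,.066)-q)*1000)
m=cv2.inRange(cv2.cvtColor(a,cv2.COLOR_BGR2HSV),(40,90,30),(85,255,255));n,L,s,c=cv2.connectedComponentsWithStats(m)
for i in range(1,n):
    if s[i,4]>180:
        ys,xs=np.where(L==i);_,_,cc=cv2.kmeans(np.float32(np.c_[xs,ys]),2,None,(3,50,.01),5,cv2.KMEANS_PP_CENTERS)
        print([ray("top",k,.025) for k in cc])
E
```

```text
handle shift px [ 0.  -2.6] 0.9905182719230652
mm [4.6 0.2 0. ]
[array([0.6481, 0.09  , 0.025 ]), array([0.6218, 0.089 , 0.025 ])]
```

The drawer has slid about 4.6 mm back in. All pieces are clear of their places by 9 mm or more. I'll stand the rake on the bench and then pull the drawer to its stop again.

Emit:
{"fn": "arm_command", "kwargs": {"plan": [{"dp": [0,0,45],"spin": 0},{"dp": [0,0,45],"spin": 0},{"dp": [0,0,35],"spin": 0},{"dp": [0,0,15],"spin": 0},{"dp": [0,0,8],"spin": 0}]}}

```text
clock: 20.5
position: [0.4386, -0.1386, 0.2703]
ee_rot: [0.72, 0.694, 0.0, -0.001]
ft_force: [1.4, 0.1, -1.3]
grip_width: 0.296
grasp_force: 80.2
```

Emit:
{"fn": "arm_command", "kwargs": {"plan": [{"dp": [0,0,2],"spin": 0},{"dp": [0,0,1],"spin": 0},{"dp": [0,0,0],"spin": 0}]}}

```text
clock: 20.8
position: [0.4389, -0.1397, 0.2696]
ee_rot: [0.721, 0.693, 0.0, 0.001]
ft_force: [-0.5, -0.4, -1.7]
grip_width: 0.293
grasp_force: 80.2
```

Emit:
{"fn": "arm_command", "kwargs": {"plan": [{"dp": [0,0,1],"spin": 0},{"dp": [0,0,1],"spin": 0},{"dp": [0,0,0],"spin": 0}]}}

```text
clock: 21.1
position: [0.4391, -0.1399, 0.2683]
ee_rot: [0.721, 0.693, 0.0, 0.001]
ft_force: [-2.2, 1.9, 12.2]
grip_width: 0.294
grasp_force: 82.2
```

Emit:
{"fn": "arm_command", "kwargs": {"plan": [{"dp": [0,0,0],"spin": 0},{"dp": [0,0,0],"spin": 0},{"dp": [0,0,0],"spin": 0},{"dp": [0,0,0],"spin": 0},{"dp": [0,0,0],"spin": 0}], "grip": -1, "newtons": 60}}

```text
clock: 21.6
position: [0.4384, -0.1398, 0.2667]
ee_rot: [0.721, 0.693, -0.0, -0.0]
ft_force: [0.8, -0.8, -0.2]
grip_width: 0.997
grasp_force: 0.0
```

Emit:
{"fn": "arm_command", "kwargs": {"plan": [{"dp": [0,0,-20],"spin": 0},{"dp": [0,0,-45],"spin": 0},{"dp": [0,0,-45],"spin": 0},{"dp": [40,4,0],"spin": 0},{"dp": [40,4,0],"spin": 0}]}}

```text
clock: 22.1
position: [0.4498, -0.0599, 0.378]
ee_rot: [0.722, 0.692, 0.0, 0.001]
ft_force: [1.0, 0.5, -0.6]
grip_width: 0.998
grasp_force: 0.0
```

Emit:
{"fn": "arm_command", "kwargs": {"plan": [{"dp": [40,4,0],"spin": 0},{"dp": [40,4,0],"spin": 0},{"dp": [37,4,0],"spin": 0},{"dp": [0,0,0],"spin": 0},{"dp": [0,0,0],"spin": 0}], "grip": 0.29}}

```text
clock: 22.6
position: [0.466, 0.0569, 0.3766]
ee_rot: [0.72, 0.694, -0.0, -0.0]
ft_force: [-0.0, -0.4, 0.1]
grip_width: 0.351
grasp_force: 0.0
```

Emit:
{"fn": "arm_command", "kwargs": {"plan": [{"dp": [0,0,0],"spin": 0},{"dp": [0,0,0],"spin": 0}]}}

```text
clock: 22.8
position: [0.4661, 0.0551, 0.3766]
ee_rot: [0.721, 0.692, -0.0, 0.0]
ft_force: [0.6, 0.1, -0.2]
grip_width: 0.353
grasp_force: 0.0
```

Emit:
{"fn": "arm_command", "kwargs": {"plan": [{"dp": [0,0,45],"spin": 0},{"dp": [0,0,45],"spin": 0},{"dp": [0,0,30],"spin": 0},{"dp": [0,0,20],"spin": 0},{"dp": [0,0,14],"spin": 0}]}}

```text
clock: 23.3
position: [0.4658, 0.0553, 0.2211]
ee_rot: [0.721, 0.693, -0.001, -0.001]
ft_force: [1.0, -0.8, -0.3]
grip_width: 0.356
grasp_force: 0.0
```

Emit:
{"fn": "arm_command", "kwargs": {"plan": [{"dp": [0,0,0],"spin": 0},{"dp": [0,0,0],"spin": 0},{"dp": [0,0,0],"spin": 0},{"dp": [0,0,0],"spin": 0}], "grip": 1}}

```text
clock: 23.7
position: [0.4681, 0.0554, 0.2236]
ee_rot: [0.721, 0.693, 0.003, 0.002]
ft_force: [17.7, 1.6, -22.4]
grip_width: 0.089
grasp_force: 58.0
```

Emit:
{"fn": "arm_command", "kwargs": {"plan": [{"dp": [0,-2,0],"spin": 0},{"dp": [0,-2,0],"spin": 0},{"dp": [0,0,0],"spin": 0}]}}

```text
clock: 24.0
position: [0.4665, 0.0551, 0.224]
ee_rot: [0.722, 0.692, 0.007, 0.004]
ft_force: [41.6, 0.9, -46.5]
grip_width: 0.09
grasp_force: 57.7
```

At the stop again. I'll release, retreat upwards and check.

Emit:
{"fn": "arm_command", "kwargs": {"plan": [{"dp": [0,2,0],"spin": 0},{"dp": [0,0,0],"spin": 0}]}}

```text
clock: 24.2
position: [0.4674, 0.0552, 0.2239]
ee_rot: [0.721, 0.692, 0.004, 0.003]
ft_force: [27.3, 0.1, -32.0]
grip_width: 0.091
grasp_force: 59.4
```

Emit:
{"fn": "arm_command", "kwargs": {"plan": [{"dp": [0,0,0],"spin": 0},{"dp": [0,0,0],"spin": 0},{"dp": [0,0,0],"spin": 0}], "grip": 0.35}}

```text
clock: 24.5
position: [0.4642, 0.0562, 0.2233]
ee_rot: [0.721, 0.693, 0.0, 0.0]
ft_force: [-1.0, 0.4, -0.4]
grip_width: 0.325
grasp_force: 0.0
```

Emit:
{"fn": "arm_command", "kwargs": {"plan": [{"dp": [0,0,-20],"spin": 0},{"dp": [0,0,-45],"spin": 0},{"dp": [0,0,-45],"spin": 0},{"dp": [0,0,-45],"spin": 0},{"dp": [-45,0,-5],"spin": 0}]}}

```text
clock: 25.0
position: [0.4633, 0.0168, 0.3885]
ee_rot: [0.717, 0.697, 0.003, 0.003]
ft_force: [2.0, -0.8, -1.2]
grip_width: 0.323
grasp_force: 0.0
```

Emit:
{"fn": "arm_command", "kwargs": {"plan": [{"dp": [-48,0,0],"spin": 0},{"dp": [-48,0,0],"spin": 0},{"dp": [-48,0,0],"spin": 0},{"dp": [-48,0,0],"spin": 0},{"dp": [-30,0,0],"spin": 0}]}}

```text
clock: 25.5
position: [0.4526, -0.2141, 0.3829]
ee_rot: [0.722, 0.692, -0.0, 0.0]
ft_force: [-0.7, 0.6, 0.7]
grip_width: 0.325
grasp_force: 0.0
```

```bash
python3 - <<'E'
from h import *
a,g=greens();b=viewer.camera("scene")
cv2.imwrite("pics/m9.png",np.hstack([cv2.resize(a[150:350,90:410],(400,250),interpolation=cv2.INTER_CUBIC),cv2.resize(b[80:330,170:490],(400,250) if 0 else (400,250),interpolation=cv2.INTER_CUBIC)]))
m4=cv2.imread("pics/m4.png")[:,:400]
n4=cv2.resize(a[140:340,150:410],(400,308),interpolation=cv2.INTER_CUBIC)
q=lambda i:cv2.cvtColor(i,cv2.COLOR_BGR2GRAY)
r=cv2.matchTemplate(q(n4)[195:280,85:222],q(m4)[210:262,95:210],cv2.TM_CCOEFF_NORMED);_,v,_,l=cv2.minMaxLoc(r);print("shift px",(l[0]-10)*.65,(l[1]-15)*.65,v)
th=-.04;c=np.array([.5858,.0557])
for k in g:
    d=(np.array(k[1:])-c)*1000; print(k[0],np.round([np.cos(th)*d[0]+np.sin(th)*d[1],-np.sin(th)*d[0]+np.cos(th)*d[1]]))
o=manip.get_obs();print(o["clock"],o["position"])
E
```

```text
shift px 0.0 0.0 0.997961699962616
254 [44. 36.]
128 [ 56. -15.]
117 [ 41. -68.]
119 [ -7. -68.]
123 [-41.  62.]
118 [-54.  35.]
110 [-54. -25.]
25.6 [ 0.45244951 -0.21504262  0.38251436]
```

View pics/m9.png

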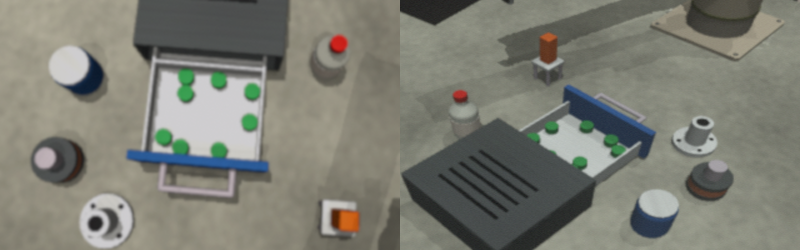

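The drawer is back at its stop with zero shift against the first pull. All the media are in the tray, the rake, flange and motor stand upright, and the bystanders are untouched. I'll hand the job in.

```bash
python3 -c "
from workcell import manip
print(manip.hand_in())"
```

```text
the job is handed in; nothing more can be done
None
```

The job is handed in but no verdict came back: in the last pictures the drawer is at its stop, all eight media pieces are in the tray and about 9 mm or more from their places, the rake, flange and motor stand upright, and the oil bottle and tin look undisturbed; stirring slid the drawer in about 5 mm, so I pulled it out again.

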